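Set up a drain-weighing test

ROBOT

A 6-joint arm with a two-finger parallel gripper is mounted at the origin on the work surface. World frame = base frame: x ahead of the robot, y to its left, z up, the work surface at z = 0. Lengths are in m, angles in rad, forces in N, time in s.
With the tool pointing down it reaches from about 0.275 to 0.825 m from the base axis. Payload 4.9 kg.
Tool frame: the origin (TCP) lies between the finger pads; the fingertips stand r.tip_extent ahead of it and the grasp point (between the pads) lies 2 mm behind it (r.tip_extent is the distance from the TCP to the fingertips, in m); x points along the fingers, y is the direction in which the jaws open and shut, and the axes are right-handed (so a half turn about x gives the same grasp; the last joint's range is limited). The gripper opens to 85 mm and grips with 20 to 120 N. Pads are 22 mm wide; open, the fingers measure 114 mm over their backs; the gripper's body (76 mm by 85 mm) begins 54 mm behind the grasp point. The pads swing forward as they close: fully open they stand 13 mm farther back than shut.
Start: joints at [1.167, 0.326, -0.193, 1.052, 0, 1.437], TCP at [0.147, 0.53, 0.248] pointing down, gripper open.
Joint ranges: [-2.65, 2.65], [-0.97, 1.79], [-1.3, 1.35], [-1.93, 2.1], [-1.47, 1.37], [-3.14, 3.14]. Speed limits (rad/s): [2.57, 2.57, 3.14, 3.14, 3.14, 3.14].

INTERFACE

Orientations are given as a unit quaternion [w, x, y, z].
In Python, from rig import sensors, imaging, ticket, r gives the robot as it stands.
- The arm moves only by the tool drive_tool, never from a script. Its argument "rows" is text: rows parted by semicolons, each of 6 numbers parted by spaces: the shift along the world's x, y, z in cm, then the turn, a rotation vector about the world's x, y, z in degrees. In form: tx ty tz rx ry rz; .... A call has 1 to 12 rows; each row is the pose to reach, as a shift and turn from the pose commanded when the call began; what a row does not reach only later rows make up. A row lasts 1/8 s, in which the tool goes at most 62.5 mm and 10.7 degrees, less where a joint would pass 70% of its speed; a pose out of reach is approached as far as the arm can. A call with a gripper value outside its range is refused whole. "gripper" is the finger opening in cm, from 0 to 8.54, set as the call begins (left out, the last holds). The fingers move at their own pace and stop on an object; "grip_force" is the grip in N (left out, the last holds). Time passes only in rows, so rows that repeat a pose let the fingers close. It gives the time, the measured TCP pose, the force and the opening at its end, in the units of the state.
- sensors.read_state(): the state, without advancing time (a new reading comes with each control period).
- imaging.camera(name): name is "side" or "top"; returns a dict with "img" (400x640x3 uint8, red, green, blue), "depth" (400x640 float32, m along the optical axis (not along the pixel's ray), 0 where there is no reading), "fx", "fy", "cx", "cy" (pixels), "world_from_camera" (4x4, takes a point from camera to world coordinates). Camera axes: x right, y down, z forward; pixel columns grow to the right and rows downward; lengths in m; the calibration is good to about 2 mm. A picture is of the moment at which its call begins.
- ticket.job_done(): hands the job in, once; it reports no verdict.
The state is a dict: "clock": time; "joint_pos": joint angles; "joint_vel": joint speeds; "effort": joint torques, N m; "ee_pos": TCP position; "tool_rot": TCP orientation; "contact_force": force on the tool from outside, world axes, zero at the start; "wrist_torque": the same for the moment, N m; "gripper_width": finger opening in m.
Only numpy, scipy, OpenCV 4.12 (cv2) and the standard library are available. Lean on these libraries where they do the work, as an engineer would, in place of code of your own. Each camera call takes 0.05 s, during which the arm holds its last target. There are 200 camera calls.

TASK

Set up the drain test on the balance: first stand the small metal dish upright on the balance pan, centred between the four stop pins. Then turn the swivel hook on the stand so that its seat is over the middle of the pan, and only after that hang the drain basket on it by its bail, so that it hangs still and free above the dish. Leave the bottles, glassware and other items where they stand.

Things in the scene. Friction and masses are not known exactly. Their poses are not given: they have to be found in the camera images.
- pan_c (a point): (All sizes in these notes are in mm.) Centre of the top face of the balance pan (60 above the table), a dark steel square plate 130 x 130. Its x, y axes lie along the pan's sides; the balance body (255 x 170, 45 high) reaches 168 to its -x side (display), 88 to its +x side and 85 to either side in y. Four steel stop pins, 6 dia and 12 high, stand on the pan at 26.2 in x and y from this point (+ and -); a dish between them has about 4 of play.
- dish_c (a point): Centre, half-way up, of the loose round open aluminium dish: 60 outer dia, 22 high, wall 3, about 60 g. It stands flat on the table at the start.
- post_c (a point): Point on the vertical turning axis of the hook, 200 above the table, at the head of a steel post (16 dia; collar 28 dia from 185 to 211 high) on a grey base plate 70 x 60 x 12 beside the balance. It is about 122 to 124 from the pan centre, on the pan's +y side. The stand is fixed.
- hook (a joint): Turn of the swivel hook about the post's vertical axis (rad, anticlockwise seen from above is positive, no stop within a turn either way of 0). It stays where it is left (friction about 0.05 N m). At about 0 it points from the post towards the balance pan.
- hook_seat (a point): Bottom of the hook's saddle, on the upper side of the arm, 123 from the turning axis and 200 above the table; its x axis points outward along the arm, z up. The arm is an 8 dia steel bar with its top at 209 out to 103 from the axis, dips into the saddle (flat from 115 to 131) and ends in an upturned tip, whose top is 218 high and which reaches 147 from the axis.
- hook_pin (a point): Middle of the upright turning pin on the hook's arm, 70 from the turning axis: round, 10 dia, free from the arm's top at 209 to 244 above the table (this point at 226). Grasp or push it to turn the hook.
- basket_grip (a point): Point 131 above the underside of the loose drain basket, on its grey square grip stem (12 x 12, from 99 to 151 above the underside), where it is grasped. Basket: round steel cup, 56 dia, 34 high, about 120 g; a stiff 6 dia wire bail rises from its rim on the +y and -y sides, up to 78 high at y = 31.5 either side, then slopes to its peak under the stem. z points up; the bail lies in the y-z plane, so the hook must enter the bail along x (from either side).
- basket_apex (a point): Underside of the peak of the basket's bail, on its centre line, 95 above the basket's underside; this rests on the hook's saddle when hung. The opening below it reaches down to the cup's rim, 61 lower.
- jar_left: Bystander, leave alone: small white jar with blue cap, 56 dia x 90; origin at the centre of its underside.
- jar_right: Bystander, leave alone: small white jar with blue cap, 56 dia x 90; origin at the centre of its underside.
- reagent: Bystander, leave alone: white reagent bottle with blue cap, 64 dia x 120; origin at the centre of its underside.
- flask: Bystander, leave alone: conical glass flask, 76 dia at the foot x 120; origin at the centre of its underside.
- cap: Bystander, leave alone: loose blue bottle cap, 42 dia x 16; origin at the centre of its underside.
- beaker: Bystander, leave alone: glass beaker with spatulas in it, 58 dia x 70 (spatulas to 120); origin at the centre of its underside.
- tipbox: Bystander, leave alone: grey box with clear lid, 72 x 72 x 54; origin at the centre of its underside.

How it is judged:
On the way, in this order (a step that is already met when the one before it is completed fails the run):
1. the dish stands on the pan between the four stops, released (horizontal distance between dish_c and pan_c below 0.008 m and height (world z) of dish_c between 0.066 and 0.075 m and angle between dish_c's own z axis and vertical below 0.08 rad and contact force between dish and the fingers below 0.05 N), for 0.2 s.
2. the hook's seat is over the middle of the pan, the basket not yet on it (horizontal distance between hook_seat and pan_c below 0.016 m and velocity of joint hook between -0.1 and 0.1 rad/s and horizontal distance between basket_apex and hook_seat above 0.05 m), for 0.2 s.
3. the basket hangs by its bail on the hook's saddle, released (distance between basket_apex and hook_seat below 0.012 m and contact force between basket and hook above 0.4 N and angle between basket_grip's own z axis and vertical below 0.2 rad and horizontal distance between basket_grip and dish_c below 0.025 m and horizontal distance between hook_seat and pan_c below 0.016 m and contact force between basket and the fingers below 0.05 N), for 0.2 s.
At the end, for the whole second after the job is handed in: Dish flat on the pan between the stops (centre within 8 mm), hook seat within 16 mm of over the pan centre, basket hanging still by its bail in the saddle (peak within 12 mm of the seat, tilt under 0.2 rad, stem within 25 mm of the dish axis), both released (all of step 1 and all of step 3 and linear speed of basket below 0.05 m/s and linear speed of dish below 0.03 m/s and velocity of joint hook between -0.1 and 0.1 rad/s); the robot touches nothing.
It fails at once if a bottle, jar or cap is moved by more than 30 mm or tipped (distance of any of jar_left, jar_right, reagent, cap from where it was at the start of the episode above 0.03 m or angle between any of jar_left, jar_right, reagent, cap's own z axis and vertical above 0.5 rad).
It fails at once if the flask, beaker or tip box is moved by more than 30 mm or tipped (distance of any of flask, beaker, tipbox from where it was at the start of the episode above 0.03 m or angle between any of flask, beaker, tipbox's own z axis and vertical above 0.5 rad).
It also fails if it takes over 72 s, if anything falls off the work surface, if the arm or the gripper's body presses on something with over 40 N, if the wrist force passes 120 N, or if a joint passes its speed limit or range.

## Working session

There is one attempt and no reset: what is moved stays moved. The work goes in short steps, Python scripts to look and compute and a tool call to move; the robot and the scene stay as the last step left them, time stands still between calls to the robot, and variables do not carry over. Pictures are saved under pics/ and viewed, about 8 in all and at most 12, crops included, and the job is handed in when it is done.

Besides the shell and the picture viewer there is one more tool, called after "Emit:" as a command line: name --argument value ..., lists and objects as JSON in quotes. drive_tool: Moves the arm, as the interface text tells. Its arguments: {"type":"object","properties":{"rows":{"type":"string"},"gripper":{"type":"number"},"grip_force":{"type":"number"}},"required":["rows"]}

```bash
mkdir -p pics; cat > h.py <<'E'
import numpy as np, cv2
from rig import sensors, imaging, ticket, r
def snap(n,f=None):
    c=imaging.camera(n)
    if f: cv2.imwrite('pics/'+f,cv2.cvtColor(c['img'],cv2.COLOR_RGB2BGR))
    return c
def cloud(c):
    d=c['depth'];v,u=np.mgrid[:d.shape[0],:d.shape[1]]
    p=np.stack([(u-c['cx'])/c['fx']*d,(v-c['cy'])/c['fy']*d,d,np.ones_like(d)],-1)@c['world_from_camera'].T
    p=p[...,:3].copy();p[d<=0]=np.nan;return p
def ray(c,u,v,z):
    T=c['world_from_camera'];d=T[:3,:3]@[(u-c['cx'])/c['fx'],(v-c['cy'])/c['fy'],1];o=T[:3,3]
    return o+d*(z-o[2])/d[2]
E
python3 - <<'E'
from h import *
for n in('top','side'):
    c=snap(n,n+'0.png');np.savez(n+'0.npz',**c);print(n,c['fx'],c['cx'],c['cy'],c['world_from_camera'].round(3).tolist())
s=sensors.read_state();print(s,r.tip_extent)
E
```

```text
top 364.63857645052644 319.5279693502855 203.70304863900813 [[-0.018, -0.997, 0.08, 0.413], [-1.0, 0.018, -0.006, 0.01], [0.005, -0.08, -0.997, 1.298], [0.0, 0.0, 0.0, 1.0]]
side 494.5958275931095 316.80859256040674 194.38441784353924 [[-0.927, -0.274, 0.254, 0.131], [-0.374, 0.645, -0.667, 1.008], [0.019, -0.714, -0.7, 1.205], [0.0, 0.0, 0.0, 1.0]]
{'clock': 0.1, 'joint_pos': array([ 1.16677534e+00,  3.26895074e-01, -1.93486119e-01,  1.05202014e+00,
       -2.33350991e-05,  1.43657923e+00]), 'joint_vel': array([-8.20658670e-04, -1.88105549e-03,  1.89044937e-03, -5.41758668e-05,
        1.37839525e-03, -3.98469160e-05]), 'effort': array([ 1.36506300e-03, -4.44238937e+01,  2.63038194e+01,  7.86906341e-03,
       -4.46051354e-05, -6.12170325e-06]), 'ee_pos': array([0.14640207, 0.52963186, 0.2475655 ]), 'tool_rot': array([ 0.70053923,  0.09455176,  0.70082508, -0.0956502 ]), 'contact_force': array([ 0.30330721, -0.89406625, -0.37616342]), 'wrist_torque': array([-0.01333885,  0.01147635,  0.02109572]), 'gripper_width': 0.08529206099104918} 0.017
```

View pics/top0.png

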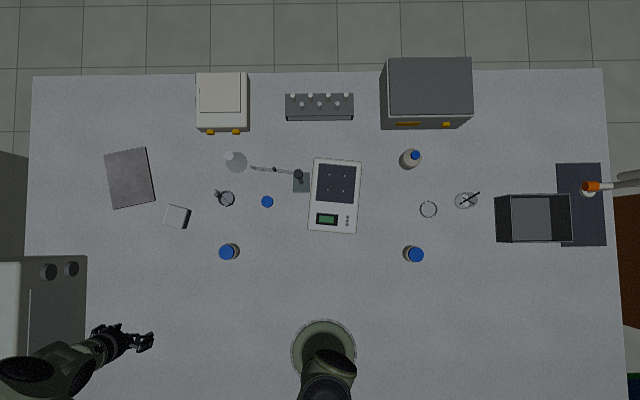

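View pics/side0.png

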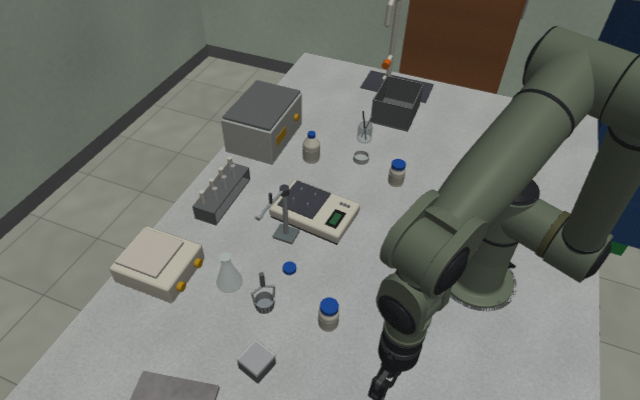

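```bash
python3 - <<'E'
from h import *
c=dict(np.load('top0.npz'));s=dict(np.load('side0.npz'))
a=cv2.resize(c['img'][140:240,205:365,::-1],None,fx=5,fy=5,interpolation=cv2.INTER_CUBIC)
cv2.imwrite('pics/topz.png',a)
b=cv2.resize(s['img'][255:330,220:320,::-1],(400,300),interpolation=cv2.INTER_CUBIC)
d=cv2.resize(s['img'][170:245,250:350,::-1],(400,300),interpolation=cv2.INTER_CUBIC)
e=cv2.resize(c['img'][185:229,400:482,::-1],(800,429))[:290]*1
cv2.imwrite('pics/sidez.png',np.vstack([np.hstack([b,d]),e]))
P=cloud(c)
def st(n,m):
    q=P[m];print(n,len(q),np.nanmean(q,0).round(4),np.nanmin(q,0).round(4),np.nanmax(q,0).round(4))
H=P[...,2]
reg=lambda u0,u1,v0,v1:np.pad(np.ones((v1-v0,u1-u0),bool),((v0,400-v1),(u0,640-u1)))
st('dish',reg(412,444,195,225)&(H>.012)); st('basket',reg(205,245,183,212)&(H>.02))
st('baskettop',reg(205,245,183,212)&(H>.08))
st('bal',reg(300,370,150,240)&(H>.035)&(H<.075));st('hook',reg(245,315,155,190)&(H>.17))
# pan
g=cv2.cvtColor(c['img'],cv2.COLOR_RGB2GRAY)
m=reg(300,370,150,240)&(g<80)&(H>.05)&(H<.068)
n,l,ss,_=cv2.connectedComponentsWithStats(m.astype(np.uint8));i=1+ss[1:,4].argmax()
vu=np.argwhere(l==i);W=np.array([ray(c,u,v,.06)[:2] for v,u in vu])
R=cv2.minAreaRect((W*1000).astype(np.float32));print('pan',R)
# dish ring contour by ray at top z .022
sub=c['img'][185:229,400:482]
print('dishdepth',[P[v,u].round(3).tolist() for v,u in [(209,428),(202,428),(217,428)]])
E
```

```text
dish 76 [ 0.4913 -0.3817  0.0186] [ 0.4613 -0.412   0.012 ] [ 0.5184 -0.3523  0.0262]
basket 134 [0.5405 0.3295 0.0676] [0.5129 0.3028 0.0208] [0.5686 0.3599 0.1555]
baskettop 54 [0.5389 0.328  0.1175] [0.5181 0.3091 0.0809] [0.5658 0.3519 0.1555]
bal 3548 [ 0.541  -0.0484  0.0511] [ 0.4104 -0.1448  0.0352] [0.6743 0.0694 0.0743]
hook 197 [0.6011 0.1153 0.2098] [0.5814 0.0546 0.1852] [0.6181 0.2106 0.2466]
pan ((581.9258422851562, -53.82599639892578), (129.40379333496094, 128.11819458007812), 83.75484466552734)
dishdepth [[0.491, -0.383, 0.005], [0.515, -0.382, 0.012], [0.462, -0.377, 0.022]]
```

View pics/topz.png

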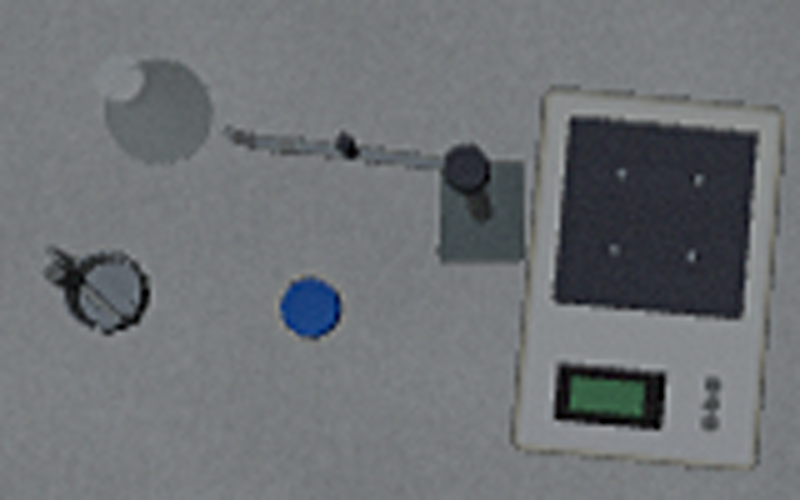

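View pics/sidez.png

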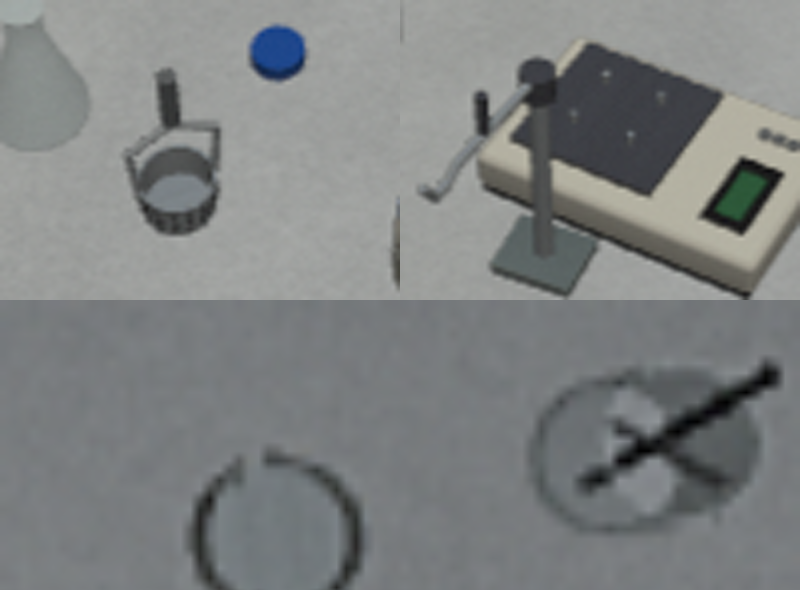

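```bash
python3 - <<'E'
from h import *
from scipy.spatial.transform import Rotation as Ro
c=dict(np.load('top0.npz'));s=dict(np.load('side0.npz'))
T=lambda u,v,z:ray(c,205+u/5-.4,140+v/5-.4,z)[:2].round(4)
S=lambda u,v,z,o:ray(s,o[0]+u/4-.4,o[1]+v/4-.4,z)[:2].round(4)
pins=np.array([T(u,v,.072) for u,v in[(621,174),(699,180),(614,249),(691,256)]]);print('pins',pins.tolist(),pins.mean(0))
x=(pins[0]+pins[1]-pins[2]-pins[3])/2;print('panx',x,np.degrees(np.arctan2(x[1],x[0])))
A=(250,170)
print('pins side',[S(u,v,.072,A) for u,v in[(605,74),(661,97),(574,115),(631,136)] for u in[u-400]])
print('post top',T(467,168,.211),'pin top',T(346,143,.244),'tip',T(232,133,.216))
print('side post',S(538-400,72,.211,A),'pin top',S(482-400,96,.244,A),'tip',S(430-400,190,.216,A))
B=(220,255)
print('shoulders',S(128,153,.078,B),S(218,125,.078,B),'stemtop',S(166,74,.151,B),'top stemtop',T(55,258,.151))
# stem points by depth
P=cloud(c);H=P[...,2];m=np.zeros_like(H,bool);m[183:212,205:245]=1
print('stem',np.nanmean(P[m&(H>.11)],0));q=P[m&(H>.07)&(H<.105)];print(q.round(3).tolist())
P2=cloud(s);H2=P2[...,2];m=np.zeros_like(H2,bool);m[260:320,240:285]=1
print('stem side',np.nanmean(P2[m&(H2>.115)],0));q=P2[m&(H2>.065)&(H2<.112)];print(q.round(3).tolist())
# dish outer ring
g=cv2.cvtColor(c['img'],cv2.COLOR_RGB2GRAY)
k=(g[190:230,412:446]<75).astype(np.uint8);vu=np.argwhere(k);W=np.array([ray(c,u+412,v+190,.02)[:2] for v,u in vu])
print('dish',len(W),W.min(0),W.max(0),cv2.minEnclosingCircle((W*1000).astype(np.float32)))
w,a,b,d=sensors.read_state()['tool_rot'];print(Ro.from_quat([a,b,d,w]).as_matrix().round(3))
E
```

```text
pins [[0.6104, -0.0305], [0.6054, -0.0834], [0.5592, -0.0247], [0.5535, -0.0767]] [ 0.582125 -0.053825]
panx [ 0.05155 -0.00625] -6.912886759829263
pins side [array([ 0.6024, -0.0784]), array([ 0.5495, -0.0713]), array([ 0.6066, -0.0244]), array([ 0.5548, -0.0204])]
post top [0.5933 0.0668] pin top [0.6038 0.1356] tip [0.6161 0.2072]
side post [0.5902 0.072 ] pin top [0.6006 0.1401] tip [0.6069 0.2111]
shoulders [0.5607 0.3549] [0.5146 0.311 ] stemtop [0.5383 0.333 ] top stemtop [0.5503 0.3311]
stem [0.54066957 0.32960805 0.14072144]
[[0.566, 0.352, 0.084], [0.563, 0.357, 0.079], [0.562, 0.352, 0.084], [0.562, 0.349, 0.084], [0.559, 0.348, 0.084], [0.559, 0.345, 0.085], [0.555, 0.343, 0.091], [0.537, 0.328, 0.098], [0.538, 0.327, 0.09], [0.533, 0.324, 0.1], [0.534, 0.322, 0.094], [0.531, 0.322, 0.095], [0.531, 0.319, 0.093], [0.527, 0.32, 0.092], [0.527, 0.316, 0.091], [0.528, 0.314, 0.087], [0.524, 0.317, 0.09], [0.525, 0.315, 0.085], [0.525, 0.312, 0.084], [0.522, 0.315, 0.082], [0.521, 0.312, 0.085], [0.522, 0.309, 0.079], [0.518, 0.312, 0.083], [0.518, 0.309, 0.081], [0.519, 0.30
[... 1203 characters left out ...]
51, 0.092], [0.55, 0.349, 0.089], [0.547, 0.348, 0.09], [0.514, 0.319, 0.069], [0.513, 0.316, 0.066], [0.559, 0.35, 0.081], [0.554, 0.353, 0.088], [0.552, 0.351, 0.086], [0.55, 0.348, 0.084], [0.56, 0.354, 0.082], [0.558, 0.353, 0.081], [0.556, 0.351, 0.079], [0.552, 0.351, 0.082], [0.562, 0.356, 0.079], [0.558, 0.357, 0.082], [0.554, 0.358, 0.085], [0.558, 0.363, 0.085], [0.556, 0.36, 0.082], [0.56, 0.36, 0.076], [0.559, 0.356, 0.071], [0.561, 0.359, 0.068], [0.558, 0.36, 0.071], [0.556, 0.358, 0.07]]
dish 35 [ 0.4618139  -0.40735425] [ 0.51811958 -0.35011175] ((489.83056640625, -378.7330017089844), 30.340206146240234)
[[-0.001  0.267  0.964]
 [-0.001  0.964 -0.267]
 [-1.    -0.002 -0.   ]]
```

Emit:
drive_tool --rows "25 -33 0 0 0 9;25 -33 0 0 0 9;25 -33 0 0 0 9;25 -33 0 0 0 9;25 -33 0 0 0 9;25 -33 0 0 0 9;34.2 -90.9 -10 0 0 9;34.2 -90.9 -10 0 0 9;34.2 -90.9 -10 0 0 9;34.2 -90.9 -10 0 0 9;34.2 -90.9 -10 0 0 9;34.2 -90.9 -10 0 0 9" --gripper 8.54 --grip_force 25

```text
clock: 1.6
ee_pos: [0.4419, -0.1346, 0.1883]
tool_rot: [0.706, 0.04, 0.706, -0.04]
contact_force: [1.9, -0.0, -0.2]
gripper_width: 0.0853
```

```bash
python3 - <<'E'
from h import *
s=dict(np.load('side0.npz'));P=cloud(s);H=P[...,2]
m=np.zeros_like(H,bool);m[145:170,345:378]=1
q=P[m&(H>.008)&(H<.035)];print(len(q),q.mean(0),q.min(0),q.max(0))
a=cv2.resize(s['img'][140:175,340:385,::-1],None,fx=10,fy=10,interpolation=cv2.INTER_CUBIC)
cv2.imwrite('pics/dishside.png',a)
E
```

```text
118 [ 0.48654155 -0.37630046  0.01578885] [ 0.43782728 -0.43316334  0.00801222] [ 0.5191489 -0.3382317  0.0285776]
```

View pics/dishside.png

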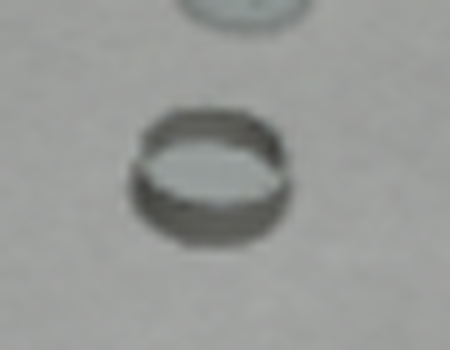

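```bash
python3 - <<'E'
from h import *
s=dict(np.load('side0.npz'))
for v in(152,157):print(ray(s,340+211/10-.45,140+v/10-.45,.022))
E
```

```text
[ 0.48917397 -0.3788868   0.022     ]
[ 0.4882608  -0.37612827  0.022     ]
```

Emit:
drive_tool --rows "4.7 -24.4 -4 0 0 0;4.7 -24.4 -4 0 0 0;4.7 -24.4 -4 0 0 0;4.7 -24.4 -4 0 0 0;4.7 -24.4 -4 0 0 0;4.7 -24.4 -4 0 0 0;4.7 -24.4 -4 0 0 0"

```text
clock: 2.48
ee_pos: [0.4888, -0.375, 0.1488]
tool_rot: [0.706, 0.04, 0.706, -0.039]
contact_force: [0.4, 0.3, -0.1]
gripper_width: 0.0853
```

Emit:
drive_tool --rows "0 -0.4 -6 0 0 0;0 -0.4 -10 0 0 0;0 -0.4 -12.7 0 0 0;0 -0.4 -12.7 0 0 0;0 -0.4 -12.7 0 0 0"

```text
clock: 3.1
ee_pos: [0.4899, -0.3805, 0.0233]
tool_rot: [0.707, 0.039, 0.705, -0.04]
contact_force: [0.8, 0.3, 1.3]
gripper_width: 0.0855
```

Emit:
drive_tool --rows "0 0 0 0 0 0;0 0 0 0 0 0;0 0 0 0 0 0;0 0 0 0 0 0;0 0 0 0 0 0;0 0 0 0 0 0" --gripper 4

```text
clock: 3.85
ee_pos: [0.4899, -0.3813, 0.0238]
tool_rot: [0.707, 0.039, 0.705, -0.04]
contact_force: [-0.4, 1.0, 7.0]
gripper_width: 0.0594
```

Emit:
drive_tool --rows "0 0 6 0 0 0;0 0 12 0 0 0;2 6 13 0 0 0;4 12 13 0 0 0;6 18 13 0 0 0;8 24 13 0 0 0;9 30 13 0 0 0;9 33 13 0 0 0;9 33 13 0 0 0;9 33 13 0 0 0;9 33 13 0 0 0"

```text
clock: 5.22
ee_pos: [0.579, -0.0518, 0.1519]
tool_rot: [0.706, 0.04, 0.706, -0.041]
contact_force: [0.0, -0.8, -0.5]
gripper_width: 0.0591
```

```bash
python3 - <<'E'
from h import *
c=snap('side');t=snap('top')
print(sensors.read_state()['ee_pos'],sensors.read_state()['contact_force'])
a=cv2.resize(c['img'][140:240,250:350,::-1],(600,600),interpolation=cv2.INTER_CUBIC)
cv2.imwrite('pics/held.png',a)
E
```

```text
[ 0.57894035 -0.05174251  0.15174375] [ 0.61552379 -0.58885509 -0.86829406]
```

View pics/held.png

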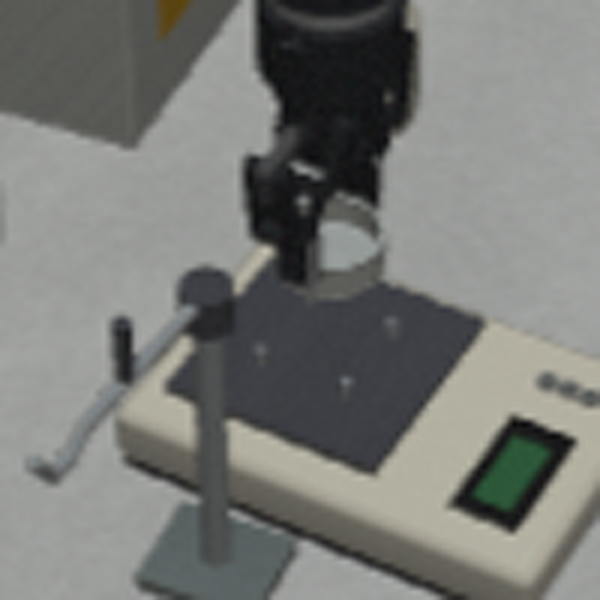

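```bash
python3 - <<'E'
from h import *
c=snap('side')
T=np.linalg.inv(c['world_from_camera'])
def proj(p):
    q=T[:3,:3]@p+T[:3,3];return np.array([c['fx']*q[0]/q[2]+c['cx'],c['fy']*q[1]/q[2]+c['cy']])
a=np.linspace(0,2*np.pi,721)
for dx in(-.004,0,.004):
    E=np.array([proj(np.array([.579+dx+.03*np.cos(t),-.0518+.03*np.sin(t),.150])) for t in a])
    i=E[:,0].argmax();print(dx,'rim right zoom',((E[i]-[250,140]+.5)*6).round(1),'far',((E[E[:,1].argmin()]-[250,140]+.5)*6).round(1),'near',((E[E[:,1].argmax()]-[250,140]+.5)*6).round(1))
print('pins back',[((proj(np.array([x,y,.072]))-[250,140]+.5)*6).round(1) for x,y in [(.6104,-.0305),(.5592,-.0247),(.5535,-.0767)]])
P=cloud(c);m=np.zeros(P.shape[:2],bool);m[170:192,302:316]=1;q=P[m&(P[...,2]>.12)&(P[...,2]<.16)];print(len(q),q.min(0),q.max(0))
g=c['img'][178:190,300:320].mean(-1).astype(int);print(g)
E
```

```text
-0.004 rim right zoom [392.7 231.4] far [335.5 192.5] near [335.7 269.8]
0 rim right zoom [385.6 229.4] far [328.5 190.5] near [328.6 267.8]
0.004 rim right zoom [378.6 227. ] far [321.6 188.6] near [321.5 265.7]
pins back [array([259.7, 343.8]), array([342.7, 377.1]), array([389.1, 317.8])]
189 [ 0.54752071 -0.08251822  0.12619371] [ 0.59311398 -0.01420123  0.15997119]
[[ 28  28  28 128 153 154 154 155 154 152 123  89  72 116 148 156 156 157
  157 156]
 [ 26  28  36 104 144 153 153 153 152 152 152 130  93 116 135 151 157 154
  155 155]
 [ 25  43  64 107 142 151 153 152 153 153 152 152 136 134 137 152 156 154
  153 153]
 [ 23  61  68 107 143 152 152 151 150 151 151 151 151 118 124 149 155 156
  156 154]
 [ 21  61  69 108 145 154 153 154 153 152 152 146 127  96 122 149 155 153
  152 152]
 [ 24  60  69 108 145 153 153 154 153 147 142 105  85  82 137 156 156 155
  154 152]
 [ 28  61  68 103 135 144 146 147 131  99  89  89  87  84 137 155 157 158
  155 153]
 [ 27  60  69  67  81  87  86  92  92  91  91  91  89  97 139 154 156 154
  154 153]
 [ 25  60  69  74  88  93  94  91  90  91  91  90 101 114 136 143 150 152
  154 154]
 [ 44  63  75  87  91  91  92  90  90  92  89  86  75  65  83 120 117 133
  149 153]
 [ 82  80  87  90  92  90  91  93  91  90  81  69  64  65  63  63  68  84
  117 129]
 [ 69  81  91  96  90  87  97  93  81  67  63  65  65  65  65  65  64  66
   65  67]]
```

Emit:
drive_tool --rows "0.2 -0.2 -2 0 0 0;0.2 -0.2 -4 0 0 0;0.2 -0.2 -5.2 0 0 0;0.2 -0.2 -5.2 0 0 0;0.2 -0.2 -5.6 0 0 0;0.2 -0.2 -6.0 0 0 0;0.2 -0.2 -6.0 0 0 0"

```text
clock: 6.25
ee_pos: [0.5809, -0.0525, 0.0916]
tool_rot: [0.706, 0.04, 0.706, -0.04]
contact_force: [-0.2, 0.0, -0.6]
gripper_width: 0.0588
```

Dish bottom is at about 68 mm, already below the pin tops (72) with no contact force. Lower the rest.

Emit:
drive_tool --rows "0 -0.05 -0.4 0 0 0;0 -0.05 -0.7 0 0 0;0 -0.05 -0.8 0 0 0;0 -0.05 -0.8 0 0 0"

```text
clock: 6.75
ee_pos: [0.5808, -0.053, 0.0838]
tool_rot: [0.706, 0.04, 0.706, -0.04]
contact_force: [-0.9, -0.2, 1.6]
gripper_width: 0.0591
```

Emit:
drive_tool --rows "0 0 0 0 0 0;0 0 0 0 0 0;0 0 0 0 0 0;0 0 0 0 0 0;0 0 0 0 0 0;0 0 3 0 0 0;0 0 8 0 0 0;0 0 14 0 0 0;0 0 18 0 0 0;0 0 18 0 0 0" --gripper 8.54

```text
clock: 8.0
ee_pos: [0.583, -0.0535, 0.2676]
tool_rot: [0.709, 0.039, 0.703, -0.04]
contact_force: [-0.2, 0.0, -0.9]
gripper_width: 0.0853
```

```bash
python3 - <<'E'
from h import *
c=snap('side');P=cloud(c)
a=cv2.resize(c['img'][140:240,250:350,::-1],(600,600),interpolation=cv2.INTER_CUBIC)
cv2.imwrite('pics/placed.png',a)
print(sensors.read_state()['ee_pos'])
E
```

```text
[ 0.58181012 -0.05322666  0.26514057]
```

View pics/placed.png

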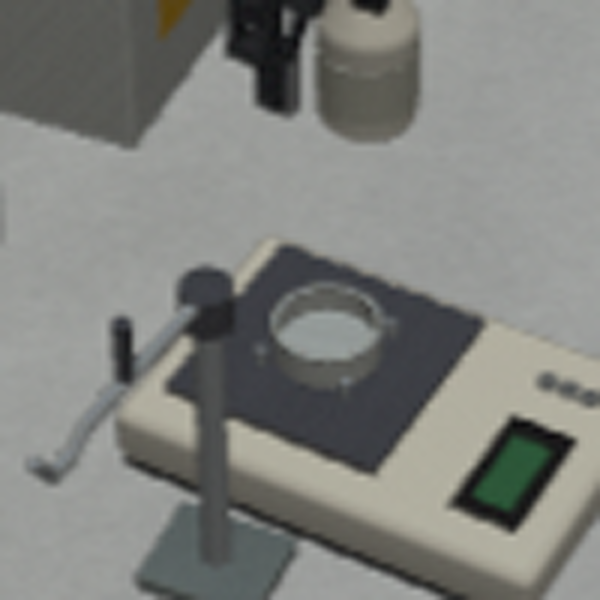

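Emit:
drive_tool --rows "0 0 3.5 0 0 0;0.7 6 3.5 0 0 0;1.4 12 3.5 0 0 0;2.1 18.9 3.5 0 0 0;2.1 18.9 3.5 0 0 0;2.1 18.9 3.5 0 0 0;2.1 18.9 0 0 0 0;2.1 18.9 -2 0 0 0;2.1 18.9 -3.4 0 0 0;2.1 18.9 -3.4 0 0 0;2.1 18.9 -3.4 0 0 0" --gripper 5 --grip_force 20

```text
clock: 9.43
ee_pos: [0.6025, 0.1354, 0.2305]
tool_rot: [0.706, 0.04, 0.706, -0.04]
contact_force: [0.4, -0.2, 0.0]
gripper_width: 0.0499
```

Emit:
drive_tool --rows "0 0 0 0 0 0;0 0 0 0 0 0;0 0 0 0 0 0;0 0 0 0 0 0;0 0 0 0 0 0;0 0 0 0 0 0;0 0 0 0 0 0;0 0 0 0 0 0" --gripper 0.2

```text
clock: 10.42
ee_pos: [0.6025, 0.1378, 0.2304]
tool_rot: [0.707, 0.041, 0.705, -0.038]
contact_force: [-0.3, 4.4, 1.2]
gripper_width: 0.0088
```

Emit:
drive_tool --rows "0 0.2 0 0 0 0;0.88 0.01 0 0 0 0;1.72 -0.3 0 0 0 0;2.52 -0.7 0 0 0 0;3.26 -1.21 0 0 0 0;3.93 -1.81 0 0 0 0;4.52 -2.49 0 0 0 0;5.01 -3.24 0 0 0 0;5.41 -4.04 0 0 0 0;5.7 -4.89 0 0 0 0;5.88 -5.77 0 0 0 0;5.94 -6.67 0 0 0 0"

```text
clock: 11.92
ee_pos: [0.665, 0.069, 0.2304]
tool_rot: [0.708, 0.04, 0.704, -0.039]
contact_force: [5.3, 2.8, 2.2]
gripper_width: 0.0091
```

Emit:
drive_tool --rows "0.17 -1.03 0 0 0 0;-0.07 -2.07 0 0 0 0;-0.47 -3.07 0 0 0 0;-1.02 -3.99 0 0 0 0;-1.69 -4.81 0 0 0 0;-2.49 -5.52 0 0 0 0;-3.38 -6.11 0 0 0 0;-4.36 -6.55 0 0 0 0;-5.38 -6.84 0 0 0 0;-6.44 -6.96 0 0 0 0;-7.52 -6.93 0 0 0 0;-7.52 -6.93 0 0 0 0"

```text
clock: 13.42
ee_pos: [0.5847, -0.0008, 0.2299]
tool_rot: [0.706, 0.039, 0.706, -0.041]
contact_force: [-0.8, -2.8, 7.1]
gripper_width: 0.0093
```

Emit:
drive_tool --rows "0 0 0 0 0 0;0 0 0 0 0 0"

```text
clock: 13.68
ee_pos: [0.585, -0.0009, 0.2299]
tool_rot: [0.705, 0.039, 0.707, -0.041]
contact_force: [-0.6, -0.8, 7.9]
gripper_width: 0.009
```

Emit:
drive_tool --rows "0 0 0 0 0 0;0 0 0 0 0 0;0 0 0 0 0 0;0 0 0 0 0 0;0 0 3 0 0 0;0 0 8 0 0 0" --gripper 4

```text
clock: 14.42
ee_pos: [0.5849, 0.0001, 0.3086]
tool_rot: [0.704, 0.04, 0.708, -0.04]
contact_force: [1.3, -0.3, 0.6]
gripper_width: 0.0397
```

Emit:
drive_tool --rows "-0.6 6 0 0 0 -8;-1.4 12 0 0 0 -16;-2.2 18 0 0 0 -24;-3 24 0 0 0 -32;-4 30 0 0 0 -39;-4.5 33.1 0 0 0 -39;-4.5 33.1 -5 0 0 -39;-4.5 33.1 -9 0 0 -39;-4.5 33.1 -9 0 0 -39;-4.5 33.1 -9 0 0 -39"

```text
clock: 15.68
ee_pos: [0.5419, 0.3312, 0.2212]
tool_rot: [0.653, 0.274, 0.652, -0.273]
contact_force: [0.2, 0.6, 0.7]
gripper_width: 0.0397
```

```bash
python3 - <<'E'
from h import *
t=snap('top');c=snap('side')
s=sensors.read_state();print(s['ee_pos'],s['joint_pos'].round(2))
P=cloud(t);H=P[...,2];m=np.zeros_like(H,bool);m[160:225,285:365]=1
q=P[m&(H>.185)&(H<.26)];print('hook pts');print(q[np.argsort(q[:,1])][::6].round(3).tolist())
a=cv2.resize(t['img'][145:220,285:365,::-1],(640,600),interpolation=cv2.INTER_CUBIC)[:, :400]
b=cv2.resize(c['img'][215:315,230:330,::-1],(400,400),interpolation=cv2.INTER_CUBIC);b=np.vstack([b,np.zeros((200,400,3),np.uint8)])
cv2.imwrite('pics/hk.png',np.hstack([a,b]))
E
```

```text
[0.542475   0.33137789 0.22206274] [0.43 0.5  0.01 1.07 0.   1.23]
hook pts
[[0.585, -0.078, 0.212], [0.581, -0.069, 0.203], [0.581, -0.063, 0.198], [0.588, -0.058, 0.195], [0.582, -0.051, 0.193], [0.584, -0.045, 0.203], [0.584, -0.036, 0.206], [0.587, -0.03, 0.207], [0.589, -0.024, 0.21], [0.59, -0.018, 0.208], [0.587, -0.008, 0.207], [0.585, -0.002, 0.223], [0.585, 0.001, 0.22], [0.587, 0.004, 0.211], [0.587, 0.01, 0.208], [0.588, 0.016, 0.207], [0.588, 0.022, 0.207], [0.588, 0.028, 0.204], [0.594, 0.04, 0.21], [0.591, 0.049, 0.208], [0.6, 0.055, 0.213], [0.6, 0.058, 0.211], [0.585, 0.058, 0.207], [0.603, 0.061, 0.209], [0.596, 0.064, 0.213], [0.588, 0.064, 0.21], [0.594, 0.067, 0.212], [0.582, 0.068, 0.191], [0.585, 0.07, 0.211], [0.597, 0.073, 0.212], [0.588, 0.073, 0.211], [0.588, 0.076, 0.213], [0.588, 0.079, 0.212]]
```

View pics/hk.png

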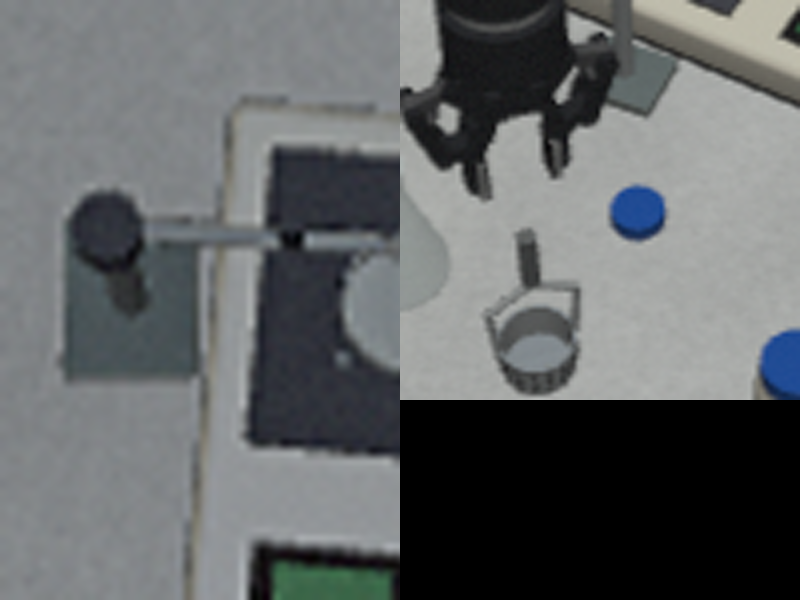

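Emit:
drive_tool --rows "-0.2 -0.1 -4 0 0 0;-0.2 -0.1 -7 0 0 0;-0.2 -0.1 -9 0 0 0;-0.2 -0.1 -9 0 0 0;-0.2 -0.1 -9 0 0 0"

```text
clock: 16.4
ee_pos: [0.5404, 0.3304, 0.1316]
tool_rot: [0.653, 0.274, 0.651, -0.272]
contact_force: [0.3, 0.0, 0.0]
gripper_width: 0.04
```

Emit:
drive_tool --rows "0 0 0 0 0 0;0 0 0 0 0 0;0 0 0 0 0 0;0 0 0 0 0 0;0 0 0 0 0 0;0 0 0 0 0 0;0 0 0 0 0 0" --gripper 0.5 --grip_force 25

```text
clock: 17.27
ee_pos: [0.5401, 0.3305, 0.1309]
tool_rot: [0.653, 0.274, 0.652, -0.272]
contact_force: [1.5, 1.1, 5.7]
gripper_width: 0.0115
```

Emit:
drive_tool --rows "0 0 5 0 0 0;0 0 11 0 0 0;0 0 17 0 0 -5;0 0 23 0 0 -10;0 0 29 0 0 -15;0.2 -4 29 0 0 -20;0.5 -10 29 0 0 -25;1 -16 29 0 0 -30;1.5 -22 29 0 0 -35;2 -28 29 0 0 -40;2.5 -34 29 0 0 -45;3 -40 29 0 0 -49"

```text
clock: 18.77
ee_pos: [0.5686, -0.0719, 0.4191]
tool_rot: [-0.479, -0.519, -0.48, 0.52]
contact_force: [1.1, 0.2, -1.6]
gripper_width: 0.0116
```

Emit:
drive_tool --rows "0.2 -6 0 0 0 0;0.2 -12 0 0 0 0;0.2 -12 0 0 0 0;0.2 -12 0 0 0 0"

```text
clock: 19.27
ee_pos: [0.5707, -0.1899, 0.419]
tool_rot: [-0.479, -0.519, -0.481, 0.519]
contact_force: [0.3, 1.2, -0.8]
gripper_width: 0.0115
```

Emit:
drive_tool --rows "0 0 -5 0 0 0;0 0 -10 0 0 0;0 0 -14.8 0 0 0;0 0 -14.8 0 0 0;0 0 -14.8 0 0 0"

```text
clock: 19.9
ee_pos: [0.5722, -0.1894, 0.2739]
tool_rot: [0.481, 0.519, 0.48, -0.518]
contact_force: [1.2, -0.0, -1.6]
gripper_width: 0.0121
```

```bash
python3 - <<'E'
from h import *
c=snap('side');print(sensors.read_state()['ee_pos'])
cv2.imwrite('pics/ent.png',cv2.resize(c['img'][100:220,240:360,::-1],(600,600),interpolation=cv2.INTER_CUBIC))
P=cloud(c);H=P[...,2];m=np.zeros_like(H,bool);m[100:200,250:340]=1
q=P[m&(H>.145)&(H<.25)&(P[...,1]<-.1)];print(len(q),q.mean(0),q.min(0),q.max(0))
for z in(.145,.16,.175,.205,.215,.225):
    k=q[abs(q[:,2]-z)<.004];print(z,len(k),k.mean(0).round(3) if len(k) else '',k.min(0).round(3) if len(k) else '',k.max(0).round(3) if len(k) else '')
E
```

```text
[ 0.57265909 -0.18987102  0.27454597]
1412 [ 0.76999236 -0.27899466  0.16346385] [ 0.53737101 -0.44135484  0.14504058] [ 0.92493372 -0.15538378  0.24856098]
0.145 104 [ 0.737 -0.266  0.147] [ 0.546 -0.441  0.145] [ 0.854 -0.159  0.149]
0.16 790 [ 0.819 -0.304  0.161] [ 0.543 -0.421  0.156] [ 0.925 -0.155  0.164]
0.175 55 [ 0.572 -0.186  0.175] [ 0.541 -0.217  0.171] [ 0.599 -0.156  0.179]
0.205 6 [ 0.57  -0.186  0.205] [ 0.539 -0.188  0.202] [ 0.602 -0.18   0.207]
0.215 9 [ 0.573 -0.185  0.215] [ 0.538 -0.19   0.213] [ 0.602 -0.181  0.218]
0.225 11 [ 0.569 -0.185  0.225] [ 0.537 -0.19   0.221] [ 0.603 -0.18   0.229]
```

View pics/ent.png

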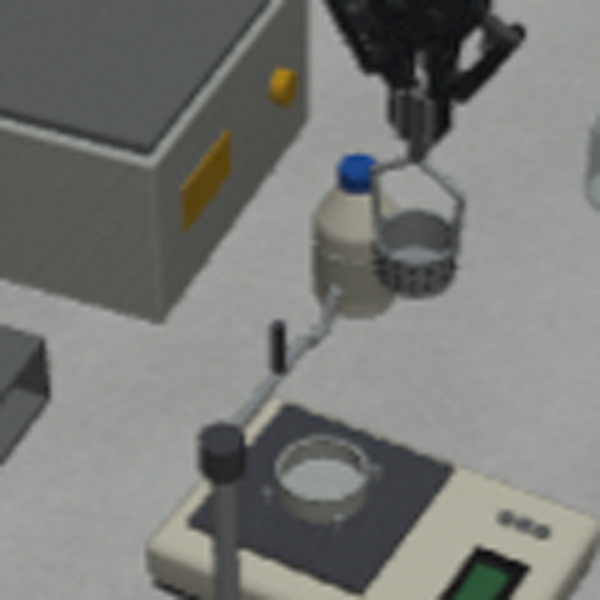

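Emit:
drive_tool --rows "0.2 3 0 0 0 0;0.4 6 0 0 0 0;0.5 8 0 0 0 0;0.6 10 0 0 0 0;0.7 12 0 0 0 0;0.8 13.6 0 0 0 0;0.8 13.6 0 0 0 0;0.8 13.6 0 0 0 0"

```text
clock: 20.95
ee_pos: [0.5792, -0.0544, 0.2715]
tool_rot: [-0.48, -0.519, -0.48, 0.519]
contact_force: [-0.3, -0.1, -2.1]
gripper_width: 0.0115
```

Emit:
drive_tool --rows "0 0 -1.2 0 0 0;0 0 -2.2 0 0 0;0 0 -2.8 0 0 0;0 0 -3.2 0 0 0;0 0 -3.5 0 0 0;0 0 -3.5 0 0 0;0 0 -3.5 0 0 0"

```text
clock: 21.82
ee_pos: [0.5801, -0.0543, 0.2378]
tool_rot: [0.481, 0.52, 0.479, -0.519]
contact_force: [0.9, -0.1, 5.2]
gripper_width: 0.0116
```

```bash
python3 - <<'E'
from h import *
c=snap('side');print(sensors.read_state()['ee_pos'],sensors.read_state()['contact_force'])
cv2.imwrite('pics/low.png',cv2.resize(c['img'][130:230,250:350,::-1],(600,600),interpolation=cv2.INTER_CUBIC))
E
```

```text
[ 0.58005403 -0.05428679  0.23785634] [-0.27447177 -0.01111713  5.90181991]
```

View pics/low.png

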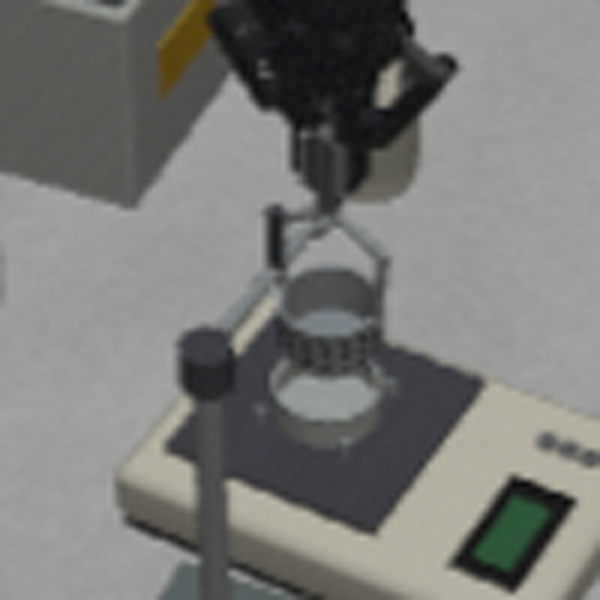

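Emit:
drive_tool --rows "0 0 0 0 0 0;0 0 0 0 0 0;0 0 0 0 0 0;0 0 0 0 0 0;0 0 0 0 0 0;0 0 1 0 0 0;0 0 2.5 0 0 0;0 0 5 0 0 0;0 0 9 0 0 0;0 0 13 0 0 0;0 0 13 0 0 0;0 0 13 0 0 0" --gripper 4

```text
clock: 23.38
ee_pos: [0.5791, -0.0541, 0.3671]
tool_rot: [0.48, 0.519, 0.48, -0.519]
contact_force: [-0.7, -0.1, -0.9]
gripper_width: 0.0397
```

Emit:
drive_tool --rows "-6 0 4 0 0 0;-12 0 6 0 0 0;-18 0 6 0 0 0;-18 0 6 0 0 0;-18 0 6 0 0 0;-18 0 6 0 0 0;-18 0 6 0 0 0;-18 0 6 0 0 0"

```text
clock: 24.38
ee_pos: [0.3997, -0.0541, 0.4261]
tool_rot: [-0.48, -0.519, -0.481, 0.519]
contact_force: [0.7, -0.9, 1.1]
gripper_width: 0.0394
```

```bash
python3 - <<'E'
from h import *
c=snap('side');t=snap('top');print(sensors.read_state()['ee_pos'],sensors.read_state()['contact_force'])
cv2.imwrite('pics/fin.png',np.hstack([cv2.resize(x['img'][a:a+100,b:b+100,::-1],(400,400),interpolation=cv2.INTER_CUBIC) for x,a,b in((c,130,250),(t,130,285))]))
P=cloud(t);H=P[...,2];m=np.zeros_like(H,bool);m[150:215,310:365]=1
q=P[m&(H>.225)&(H<.27)];print('stem etc',q[q[:,1]<-.02].round(3).tolist())
P=cloud(c);H=P[...,2];m=np.zeros_like(H,bool);m[140:215,285:325]=1
for z in(.11,.125,.18,.22,.245):
    k=P[m&(abs(H-z)<.006)&(P[...,1]<-.02)];print(z,len(k),k.mean(0).round(3),k.min(0).round(3),k.max(0).round(3))
E
```

```text
[ 0.39945964 -0.05404606  0.42634239] [ 0.76867022  0.64644004 -1.09523286]
stem etc [[0.587, -0.051, 0.255], [0.587, -0.054, 0.259], [0.587, -0.057, 0.258], [0.587, -0.06, 0.256], [0.585, -0.048, 0.251], [0.584, -0.051, 0.258], [0.584, -0.054, 0.257], [0.584, -0.057, 0.256], [0.584, -0.059, 0.259], [0.582, -0.048, 0.254], [0.581, -0.051, 0.256], [0.582, -0.054, 0.255], [0.581, -0.056, 0.26], [0.582, -0.06, 0.255], [0.579, -0.048, 0.251], [0.579, -0.051, 0.255], [0.578, -0.054, 0.256], [0.578, -0.057, 0.256], [0.578, -0.049, 0.239], [0.578, -0.052, 0.24], [0.578, -0.055, 0.243], [0.578, -0.057, 0.243]]
0.11 76 [ 0.583 -0.054  0.111] [ 0.557 -0.079  0.105] [ 0.606 -0.024  0.116]
0.125 80 [ 0.58  -0.048  0.125] [ 0.553 -0.078  0.119] [ 0.608 -0.021  0.131]
0.18 5 [ 0.55  -0.048  0.179] [ 0.548 -0.05   0.174] [ 0.552 -0.046  0.183]
0.22 19 [ 0.579 -0.048  0.218] [ 0.575 -0.073  0.214] [ 0.585 -0.022  0.225]
0.245 13 [ 0.58  -0.046  0.246] [ 0.575 -0.05   0.24 ] [ 0.585 -0.043  0.25 ]
```

View pics/fin.png

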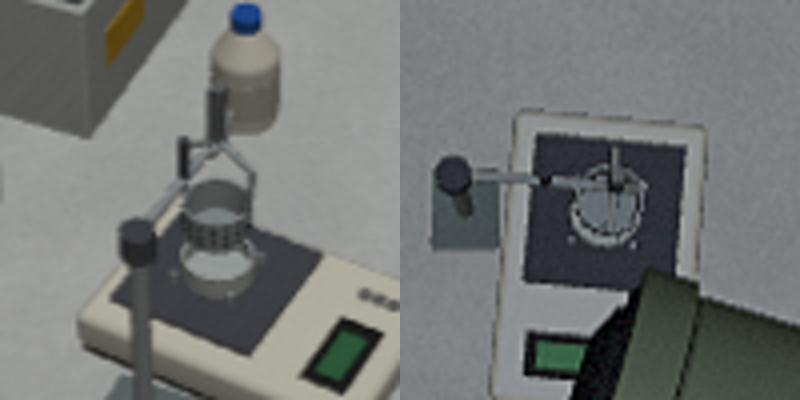

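```bash
python3 -c "
from h import *
print(ticket.job_done())"
```

```text
the job is handed in; nothing more can be done
None
```

The drain test is set up and handed in at about 24.5 s on the robot's clock. I placed the dish between the stop pins, then turned the hook by its pin over the pan. Last, I hung the basket by its bail on the saddle.

**Final checks:**
- **Basket:** it hangs upright. The stem top is at 256 mm, which puts the bail's peak at the expected 200 mm. The stem is at about (0.582, -0.054), and the pan centre is at about (0.581, -0.054).
- **Dish:** it looks flat between the pins. I judged this from the pictures and did not re-measure its centre after placing it.
- **Hook seat:** I estimate it within about 5 mm of the pan centre. The gripper position and the camera depth gave x values about 5 mm apart, both inside the 16 mm limit.
- **Robot:** it stands clear of everything.
- **Bystanders:** I saw none moved in the pictures I viewed, but I did not measure their positions again.

The two cameras disagreed by 3–5 mm, so I relied mainly on the top view, which agreed better with where the gripper met the dish. The hook pin turned out about 2–3 mm off the first estimate, and I corrected for that while turning it.

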